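# Top up a dish carrier and lay its hold-down weight

### The arm

A 7-joint arm with a two-finger parallel gripper is mounted at the origin on a cart in front of the work surface, level with it; the furniture and walls round the work are solid. World frame = base frame: x ahead of the robot, y to its left, z up, the work surface at z = 0. Lengths are in m, angles in rad, forces in N, time in s.
With the tool pointing down it reaches from about 0.4 to 0.9 m from the base axis. Payload 5.5 kg.
Tool frame: the origin (TCP) lies at the very end of the fingers, on their centre line; the grasp point (between the pads) lies 19 mm behind it; z points along the fingers, y is the line along which they close (so a half turn about z gives the same grasp; the last joint's range is limited). The gripper opens to 92 mm and grips with 3 to 60 N. Pads are 19 mm wide; open, the fingers measure 130 mm over their backs; the gripper's body (75 mm by 190 mm) begins 47 mm behind the grasp point.
Start: joints at [1.444, 0.501, -0.427, 1.55, 0.221, 1.138, -0.21], TCP at [0.247, -0.601, 0.227] pointing down, gripper open.
Joint ranges: [-2.88, 2.88], [-0.31, 2.03], [-1.54, 1.56], [0.2, 2.42], [-1.41, 4.55], [0.19, 2.02], [-2.57, 2.57]. Speed limits (rad/s): [2.57, 2.57, 3.14, 3.14, 3.14, 3.14, 3.14].

### API

Orientations are given as a unit quaternion [x, y, z, w].
In Python, from bench import manip gives the robot as it stands. The module is installed in compiled form; this text tells all that it offers.
- The arm moves only by the shell command python3 -m crank 'ROWS' [OPENING]. ROWS is JSON, a list that holds one entry, the list of rows, each a list of 6 numbers: the shift along the tool's x, y, z in units of 30 mm (1.0 is 30 mm), then the turn, a rotation vector about the tool's x, y, z in rad. In form: [[[x, y, z, rx, ry, rz], ...]]. A call has 1 to 5 rows; each row shifts and turns the commanded pose from where the row before left it, along the tool's axes as they then stand; what a row does not reach is not made up. A row lasts 1/8 s, in which the tool goes at most 62.5 mm and 10.7 degrees, less where a joint would pass 70% of its speed; a pose out of reach is approached as far as the arm can. A call is refused whole if a number of a shift passes 1 or a number of a turn 0.188, either way. A call with a gripper value outside its range is refused whole. OPENING is the finger opening in mm, from 0 to 91.8, set as the call begins (- or left out, the last holds). The fingers move at their own pace and stop on an object; the grip force is fixed at half the most. Time passes only in rows, so rows that do not move let the fingers close. It gives the time, the measured TCP pose, the force, the opening and the grip force at its end, in the units of the state.
- manip.get_state(): the state, without advancing time (a new reading comes with each control period).
- manip.capture(name): name is "scene" or "top" or "wrist"; returns the picture (480x640x3 uint8, red, green, blue); there is no depth.
- manip.camera_params(name): a dict with "intrinsics" (3x3 intrinsics, pixels), "position" and "attitude" of the camera in the world. Camera axes: x right, y down, z forward; pixel columns grow to the right and rows downward; lengths in m; the calibration is good to about 2 mm. The wrist camera is an equidistant fisheye: a pixel r from the principal point sees the ray r / f radians off the axis. A picture is of the moment at which its call begins: read the wrist's pose just before it. camera_params takes no time and is no camera call; for the wrist camera it gives the pose at the moment of the call.
- manip.sign_off(): hands the job in; it is judged then, once.
Trained networks look in the newest picture that a camera, given by its name, has taken for a name from the list of things; names that differ only in an ending like _2 or _b are one class to them, and where a whole thing is asked for, a point or a joint stands for the part that bears it (a point fixed in the world has none). Each returns a list of dicts, best first, with "p" (0 to 1); they miss things now and then, are a little off and sometimes report something else, mostly with a low value. They report only what shows in the picture. A call takes as long as a camera call. They do not tell look-alikes from the thing itself.
- manip.silhouettes(camera, thing): "pixels" (480x640 bool, what is visible of it) and "extent" ([left, top, right, bottom] in pixels, round what is visible of it).
- manip.spot_point(camera, thing): "uv" ([column, row] in pixels: a listed point, or the origin of a listed thing).
The state is a dict: "t": time; "joint_positions": joint angles; "joint_vel": joint speeds; "joint_torque": joint torques, N m; "tool_pos": TCP position; "orientation": TCP orientation; "wrist_force": force on the tool from outside, world axes, zero at the start; "ft_torque": the same for the moment, N m; "gripper_width": finger opening in m; "gripper_force": force on a finger pad.
Only numpy, scipy, OpenCV 4.12 (cv2) and the standard library are available. Lean on these libraries where they do the work, as an engineer would, in place of code of your own. Each camera call takes 0.05 s, during which the arm holds its last target. There are 200 camera calls.

### The job

The slotted steel dish carrier already holds a pile of dishes, and its floor can stand at any height. Take the loose small petri dish, lower it level and open side up into the carrier, feel for the top of the pile, and let go only once it rests there; then lower the knobbed steel hold-down weight in the same way onto that dish. Touch down gently, drop nothing, and leave the jar, the beaker and the other things on the bench where they are.

Things in the scene. Friction and masses are not known exactly. Their poses are not given: they have to be found in the camera images.
- carrier: Foot of the fixed dish carrier: dark steel disc 110 mm across, 8 mm thick. Origin: centre of its underside on the carrier's vertical axis, at bench height; z up. On it, inside the casing, stands a lightly sprung floor with a pile of two dishes like the loose one (part of the carrier). Top of the pile: 38 to 82 mm above the bench, told by no reading; it yields about 0.7 mm per newton, at most about 8 mm.
- casing: The carrier's fixed casing: two upright curved sheet-steel walls facing each other, 2 mm thick, with two full-height slots 45 mm wide between them on its own +y and -y sides; gripper fingers can go down and open outward in the slots. Origin: on the carrier's axis at bench height; z up, y towards one slot, x towards the middle of one wall.
- rim (a point): Centre of the casing's open top, on the axis, 100 mm above the bench. Clear bore 66 mm across between the walls.
- dish: Loose small round glass petri dish, 56 mm across, 12 mm high, flat underside, thin rim, about 40 g, lying open side up on the bench to the left or right of the carrier (the wider, taller dish behind, 85 mm across, is not it). Origin: centre of its underside; z up out of its open side.
- weight: Hold-down weight: a plain steel disc 52 mm across and 8 mm thick with an upright round stem for a knob on its middle, 20 mm thick, its top 52 mm above the underside; about 250 g (175 to 350 g). Stands on the bench on the side of the carrier where the dish is not. Origin: centre of its underside; z up along the stem.
- jar: Bystander, leave alone: loose wide-mouth glass jar, 62 mm across, 60 mm high, beyond the carrier. Origin: centre of its underside.
- beaker: Bystander, leave alone: loose glass beaker, about 60 mm across, 69 mm high, beyond on the right. Origin: centre of its underside.
There are look-alikes about, which are no part of the job. Leave any red look-alike of the weight alone. Leave any green or turquoise look-alike of the dish alone.

How it is judged:
On the way, in this order (a step that is already met when the one before it is completed fails the run):
1. the dish, still held and level in the carrier, has touched down on the pile (contact force between dish and carrier above 0.4 N and contact force between the fingers and dish above 0.4 N and horizontal distance between dish and carrier below 0.01 m and angle between dish's own z axis and vertical below 0.15 rad), for 0.1 s.
2. the weight, still held and upright in the carrier, has touched down on the released dish (contact force between weight and dish above 0.4 N and contact force between the fingers and weight above 0.4 N and contact force between the fingers and dish below 0.1 N and contact force between dish and carrier above 0.4 N and horizontal distance between each of dish, weight and carrier below 0.01 m and angle between weight's own z axis and vertical below 0.15 rad), for 0.1 s.
At the end, for the whole second after the job is handed in: The dish lies open side up on the carrier's pile and the weight stands on the dish, both within 10 mm of the carrier's axis, level to 0.08 rad (4.6 degrees), released and at rest (horizontal distance between each of dish, weight and carrier below 0.01 m and angle between each of dish, weight's own z axis and vertical below 0.08 rad and contact force between dish and carrier above 0.5 N and contact force between weight and dish above 0.8 N and contact force between the fingers and dish below 0.05 N and contact force between the fingers and weight below 0.05 N and linear speed of each of dish, weight below 0.02 m/s and angular speed of each of dish, weight below 0.2 rad/s); the robot touches nothing.
It fails at once if the dish is dropped (moves faster than 0.3 m/s with no finger on it) (linear speed of dish above 0.3 m/s and contact force between the fingers and dish below 0.02 N).
It fails at once if the weight is dropped (moves faster than 0.3 m/s with no finger on it) (linear speed of weight above 0.3 m/s and contact force between the fingers and weight below 0.02 N).
It fails at once if the pile or the dish is pressed with more than 25 N (contact force between any of dish, weight, the fingers and carrier above 25 N or contact force between weight and dish above 25 N).
It fails at once if a bystander (jar or beaker) is moved by more than 30 mm (distance of any of jar, beaker from where it was at the start of the episode above 0.03 m).
It also fails if it takes over 58 s, if anything falls off the work surface, if the arm or the gripper's body presses on something with over 40 N, if the wrist force passes 120 N, or if a joint passes its speed limit or range.

## Working session

There is one attempt and no reset: what is moved stays moved. The work goes in short steps, Python scripts to look and compute and a shell command to move; the robot and the scene stay as the last step left them, time stands still between calls to the robot, and variables do not carry over. Pictures are saved under pics/ and viewed, at most 10 in all, crops included, and the job is handed in when it is done.

```bash
mkdir -p pics
cat > h.py <<'E'
import numpy as np, cv2
from scipy.spatial.transform import Rotation as R
from bench import manip
def att(p):
    a=np.array(p["attitude"],float)
    return R.from_quat(a).as_matrix() if a.size==4 else a.reshape(3,3)
def ray(cam,uv):
    p=manip.camera_params(cam);K=np.array(p["intrinsics"]);
    x=(uv[0]-K[0,2])/K[0,0];y=(uv[1]-K[1,2])/K[1,1]
    if cam=="wrist":
        r=np.hypot(x,y);d=np.array([x/r*np.sin(r),y/r*np.sin(r),np.cos(r)]) if r>1e-9 else np.array([0,0,1.])
    else: d=np.array([x,y,1.])
    return np.array(p["position"]),att(p)@d
def onz(cam,uv,z):
    o,d=ray(cam,uv);return o+d*(z-o[2])/d[2]
def proj(cam,X):
    p=manip.camera_params(cam);K=np.array(p["intrinsics"]);c=att(p).T@(np.array(X)-np.array(p["position"]))
    if cam=="wrist":
        r=np.hypot(c[0],c[1]);th=np.arctan2(r,c[2]);n=c[:2]/r*th
    else: n=c[:2]/c[2]
    return n*[K[0,0],K[1,1]]+K[:2,2]
def save(cam,n):
    im=manip.capture(cam);cv2.imwrite(f"pics/{n}.png",im[:,:,::-1]);return im
E
python3 - <<'E'
from h import *
s=manip.get_state();print({k:np.round(v,3) for k,v in s.items()})
for c in("scene","top","wrist"):
    p=manip.camera_params(c);print(c,{k:np.round(v,3).tolist() for k,v in p.items()})
a=save("scene","scene0");b=save("top","top0")
for c in("scene","top"):
  for th,z in(("carrier",0),("casing",0),("rim",.1),("dish",0),("weight",0),("jar",0),("beaker",0)):
    print(c,th,[(np.round(d["uv"]).tolist(),round(d["p"],2),onz(c,d["uv"],z)[:2].round(3).tolist()) for d in manip.spot_point(c,th)])
E
```

```text
{'t': np.float64(0.0), 'joint_positions': array([ 1.444,  0.502, -0.427,  1.551,  0.221,  1.138, -0.21 ]), 'joint_vel': array([-0.001, -0.001, -0.002,  0.   ,  0.   , -0.   , -0.001]), 'joint_torque': array([ 0.0000e+00, -5.6660e+01, -5.8160e+00, -2.7912e+01, -6.9000e-02,
        3.1000e-02,  0.0000e+00]), 'tool_pos': array([ 0.247, -0.601,  0.226]), 'orientation': array([ 0.981,  0.194, -0.   , -0.001]), 'wrist_force': array([-0.152, -0.675, -0.483]), 'ft_torque': array([ 0.   , -0.022, -0.004]), 'gripper_force': np.float64(0.0), 'gripper_width': np.float64(0.092)}
scene {'intrinsics': [[507.8, 0.0, 321.687], [0.0, 507.8, 235.542], [0.0, 0.0, 1.0]], 'position': [-0.261, 0.611, 0.645], 'attitude': [-0.393, 0.766, -0.457, 0.225]}
top {'intrinsics': [[618.192, 0.0, 317.037], [0.0, 618.192, 229.218], [0.0, 0.0, 1.0]], 'position': [0.232, 0.015, 1.541], 'attitude': [-0.698, 0.709, -0.067, 0.068]}
wrist {'intrinsics': [[371.648, 0.0, 316.972], [0.0, 371.648, 235.044], [0.0, 0.0, 1.0]], 'position': [0.324, -0.569, 0.383], 'attitude': [0.821, -0.55, -0.085, 0.126]}
scene carrier [([337.0, 2
[... 371 characters left out ...]
0, 360.0], 0.66, [0.442, 0.389]), ([196.0, 318.0], 0.55, [0.545, 0.325])]
scene jar [([310.0, 237.0], 0.7, [0.689, -0.057])]
scene beaker [([368.0, 216.0], 0.7, [0.698, -0.266])]
top carrier [([341.0, 218.0], 0.67, [0.561, -0.044])]
top casing [([338.0, 222.0], 0.95, [0.55, -0.037])]
top rim [([340.0, 215.0], 0.66, [0.545, -0.04])]
top dish [([438.0, 292.0], 0.97, [0.368, -0.284]), ([439.0, 213.0], 0.85, [0.568, -0.296]), ([418.0, 251.0], 0.61, [0.47, -0.238])]
top weight [([230.0, 229.0], 0.83, [0.534, 0.237]), ([197.0, 226.0], 0.74, [0.544, 0.321]), ([338.0, 221.0], 0.2, [0.551, -0.036])]
top jar [([346.0, 176.0], 0.66, [0.669, -0.062])]
top beaker [([421.0, 169.0], 0.65, [0.685, -0.256])]
```

View pics/scene0.png

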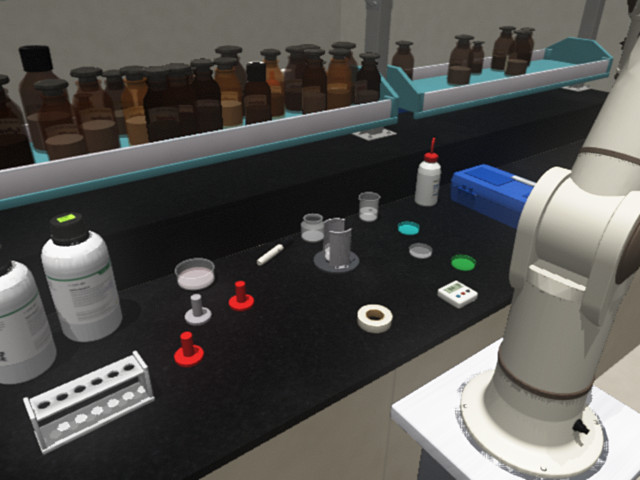

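View pics/top0.png

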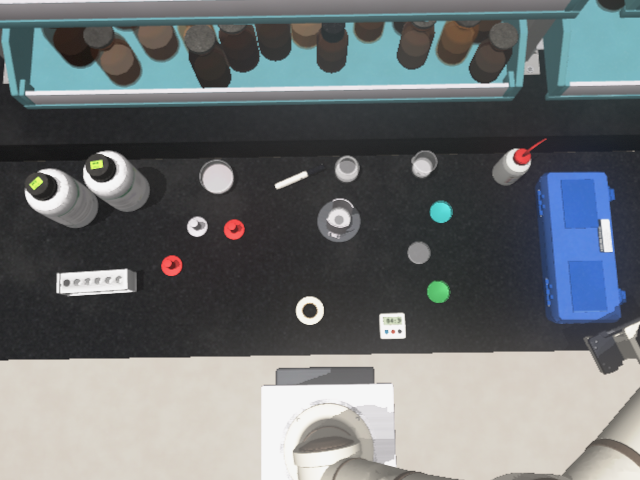

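The target is the clear dish at top (418,252), ≈(0.468,-0.238). The green and turquoise dishes are the look-alikes. The grey weight is at top (197,226), ≈(0.543,0.32), with two red look-alikes near it. The carrier is at top (339,220), ≈(0.55,-0.037).

```bash
python3 -m crank '[[[0.95,-0.7,0,0,0,0],[0.95,-0.7,0,0,0,0],[0.95,-0.7,0,0,0,0],[0.95,-0.7,0,0,0,0],[0.95,-0.7,0,0,0,0]]]' 91.8
python3 -m crank '[[[0.95,-0.7,0,0,0,0],[0.95,-0.7,0,0,0,0],[0.95,-0.7,0,0,0,0],[0.95,-0.7,0,0,0,0],[0,0,0,0,0,0]]]'
python3 - <<'E'
from h import *
s=manip.get_state();print(s["tool_pos"],s["orientation"])
save("wrist","w1")
for th,z in(("dish",0),("rim",.1),("casing",0),("carrier",0)):
    print(th,[(np.round(d["uv"]).tolist(),round(d["p"],2),onz("wrist",d["uv"],z)[:2].round(4).tolist()) for d in manip.spot_point("wrist",th)])
E
```

```text
t: 1.42
tool_pos: [0.3395, -0.449, 0.2269]
orientation: [0.981, 0.194, 0.0, 0.0]
wrist_force: [-0.7, -0.7, 0.6]
gripper_width: 0.0921
gripper_force: 0.0
t: 2.05
tool_pos: [0.4146, -0.3258, 0.2272]
orientation: [0.98, 0.197, 0.001, -0.0]
wrist_force: [0.3, -0.6, 0.6]
gripper_width: 0.0918
gripper_force: 0.0
[ 0.41461081 -0.32577836  0.22723333] [ 9.80486800e-01  1.96583697e-01  6.91406208e-04 -8.51754002e-05]
dish [([260.0, 221.0], 0.85, [0.3689, -0.2814]), ([349.0, 50.0], 0.82, [0.5714, -0.2995]), ([258.0, 120.0], 0.65, [0.4692, -0.2406])]
rim []
casing []
carrier []
```

View pics/w1.png

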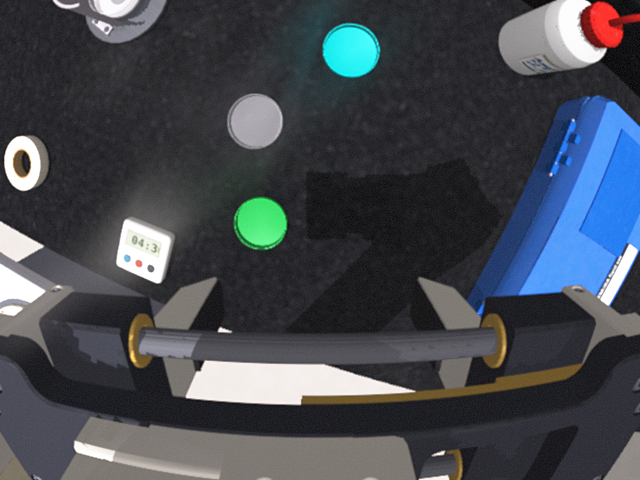

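Run:
```python
from h import *
a=cv2.imread("pics/top0.png")[185:255,300:380];cv2.imwrite("pics/tc.png",cv2.resize(a,None,fx=7,fy=7,interpolation=cv2.INTER_CUBIC))
```

```text
(no output)
```

View pics/tc.png

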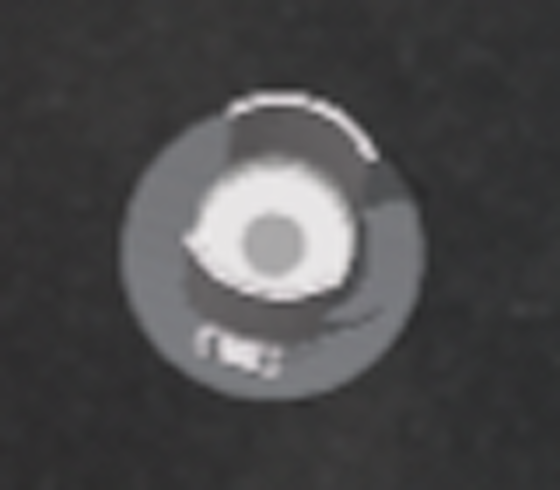

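The wrist view shows the clear dish at (255,121) and the carrier at the upper left. The top crop shows the far wall's arc running from (230,105) to (375,155). The slot axis is therefore about 19° clockwise from image horizontal.

```bash
python3 - <<'E'
from h import *
u=[onz("top",(300+(a+.5)/7-.5,185+(b+.5)/7-.5),.1) for a,b in((232,108),(374,158))]
d=u[1]-u[0];print(np.hypot(*d[:2]),np.degrees(np.arctan2(d[1],d[0])))
s=manip.get_state();print(np.degrees(np.arctan2(*R.from_quat(s["orientation"]).as_matrix()[[1,0],1])),onz("top",(338.9,220.7),0))
E
python3 -m crank '[[[0,0,0.6,0,0,0.18],[0,0,0.6,0,0,0.18],[0,0,0.6,0,0,0.18],[0,0,0.6,0,0,0.17],[0,0,0,0,0,0]]]'
python3 - <<'E'
from h import *
s=manip.get_state();M=R.from_quat(s["orientation"]).as_matrix();print(s["tool_pos"],np.degrees(np.arctan2(M[1,1],M[0,1])),s["joint_positions"].round(2))
manip.capture("wrist")
for d in manip.spot_point("wrist","dish"):
    X=onz("wrist",d["uv"],0.0);print(d["uv"],round(d["p"],2),X,(M.T@(X-s["tool_pos"])/.03).round(2))
for d in manip.silhouettes("wrist","dish"):
    e=d["extent"];c=((e[0]+e[2])/2,(e[1]+e[3])/2);print(e,onz("wrist",c,.006).round(4))
E
```

```text
0.051513312223855516 -110.85943181204587
-67.78273492466413 [ 0.55245004 -0.03984721  0.        ]
t: 2.92
tool_pos: [0.4109, -0.3291, 0.1534]
orientation: [0.987, -0.159, -0.001, -0.001]
wrist_force: [-0.2, -0.1, 0.6]
gripper_width: 0.0919
gripper_force: 0.0
[ 0.41090298 -0.3291041   0.15344692] -108.34546561251533 [ 0.97  0.37 -0.41  1.93  0.19  0.89 -1.43]
[284.0, 274.5] 0.94 [ 0.37140723 -0.28356657  0.        ] [-1.71 -1.02  5.12]
[194.8, 189.3] 0.84 [ 0.47191683 -0.23488755  0.        ] [ 0.96 -3.62  5.11]
[217.5, 54.8] 0.84 [ 5.74870623e-01 -2.94308588e-01 -5.55111512e-17] [ 4.84 -2.82  5.1 ]
[183.4, 20.0, 254.6, 87.1] [ 0.5744 -0.2971  0.006 ]
[162.5, 157.1, 226.5, 224.3] [ 0.4717 -0.2365  0.006 ]
[250.2, 245.9, 314.3, 308.1] [ 0.3722 -0.2826  0.006 ]
[1.0, 144.2, 32.3, 224.6] [ 0.5544 -0.0376  0.006 ]
```

```bash
python3 -m crank '[[[0.24,-0.88,0.6,0,0,0],[0.24,-0.88,0.6,0,0,0],[0.24,-0.88,0.6,0,0,0],[0.24,-0.88,0.6,0,0,0],[0,0,0,0,0,0]]]'
python3 - <<'E'
from h import *
s=manip.get_state();M=R.from_quat(s["orientation"]).as_matrix();print(s["tool_pos"])
save("wrist","w2")
for d in manip.spot_point("wrist","dish"):
    X=onz("wrist",d["uv"],0.0);print(d["uv"],round(d["p"],2),X,(M.T@(X-s["tool_pos"])/.03).round(2))
for d in manip.silhouettes("wrist","dish"):
    e=d["extent"];c=((e[0]+e[2])/2,(e[1]+e[3])/2);print(e,onz("wrist",c,.006).round(4))
E
```

```text
t: 3.7
tool_pos: [0.4741, -0.2353, 0.0825]
orientation: [0.988, -0.156, -0.0, -0.001]
wrist_force: [-1.6, -0.1, -0.3]
gripper_width: 0.0918
gripper_force: 0.0
[ 0.47411511 -0.23528369  0.08249286]
[362.0, 75.1] 0.69 [ 0.57275226 -0.30076515  0.        ] [3.8  1.06 2.75]
[319.9, 250.4] 0.55 [ 0.46940045 -0.23867069  0.        ] [-0.11  0.16  2.75]
[281.4, 210.2, 361.4, 295.0] [ 0.4694 -0.2405  0.006 ]
[317.7, 31.2, 407.7, 121.5] [ 0.5711 -0.3009  0.006 ]
[379.9, 315.7, 433.9, 384.1] [ 0.3711 -0.2785  0.006 ]
```

View pics/w2.png

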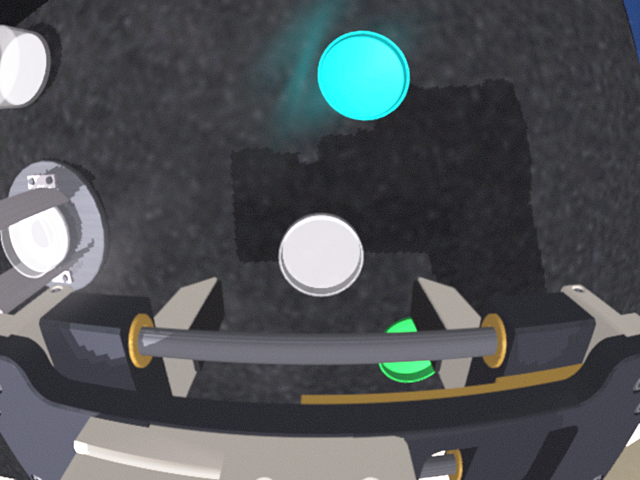

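The clear dish sits centred between the fingers at (320,252). At the left edge, the carrier's pile is visible between its walls.

```bash
python3 -m crank '[[[-0.05,0.09,0.8,0,0,0],[-0.05,0.09,0.8,0,0,0],[0,0,0.7,0,0,0],[0,0,0.2,0,0,0],[0,0,0,0,0,0]]]'
```

```text
t: 4.47
tool_pos: [0.4685, -0.2429, 0.0082]
orientation: [0.987, -0.16, 0.0, 0.0]
wrist_force: [0.6, -0.3, -0.1]
gripper_width: 0.0919
gripper_force: 0.0
```

```bash
python3 -m crank '[[[0,-0.1,0.1,0,0,0],[0,0,0,0,0,0],[0,0,0,0,0,0],[0,0,0,0,0,0],[0,0,0,0,0,0]]]' 45
python3 -m crank '[[[0,0,0,0,0,0],[0,0,0,0,0,0]]]'
```

```text
t: 5.1
tool_pos: [0.4696, -0.2391, 0.0049]
orientation: [0.987, -0.159, 0.0, 0.0]
wrist_force: [-0.5, -0.1, 1.8]
gripper_width: 0.0538
gripper_force: 30.0
t: 5.35
tool_pos: [0.4696, -0.2392, 0.0049]
orientation: [0.987, -0.159, 0.0, 0.0]
wrist_force: [-0.6, 0.2, 2.9]
gripper_width: 0.0538
gripper_force: 30.0
```

```bash
python3 -m crank '[[[0,0,-0.5,0,0,0],[0,0,-1,0,0,0],[0,0,-1,0,0,0],[0,0,-1,0,0,0],[0,0,-1,0,0,0]]]'
python3 -m crank '[[[0,0,-0.5,0,0,0],[0,-0.5,0,0,0,0],[0,-1,0,0,0,0],[0,-1,0,0,0,0],[0,0,0,0,0,0]]]'
python3 - <<'E'
from h import *
s=manip.get_state();M=R.from_quat(s["orientation"]).as_matrix();print(s["tool_pos"],s["wrist_force"],s["gripper_width"])
save("wrist","w3")
for th,z in(("dish",s["tool_pos"][2]-.005),("rim",.1),("carrier",0)):
  for d in manip.spot_point("wrist",th):
    X=onz("wrist",d["uv"],z);print(th,d["uv"],round(d["p"],2),X.round(4),(M.T@(X-s["tool_pos"])/.03).round(2))
E
```

```text
t: 5.98
tool_pos: [0.4693, -0.2391, 0.1415]
orientation: [0.987, -0.159, 0.0, 0.0]
wrist_force: [-0.5, -0.7, -0.8]
gripper_width: 0.0537
gripper_force: 30.0
t: 6.6
tool_pos: [0.4933, -0.1633, 0.1535]
orientation: [0.988, -0.156, -0.001, -0.001]
wrist_force: [0.4, -0.5, -0.6]
gripper_width: 0.054
gripper_force: 30.0
[ 0.49325547 -0.16330406  0.15354956] [ 0.42099131 -0.52076388 -0.56397329] 0.05401499138207159
dish [466.1, 298.7] 0.94 [ 0.4659 -0.2389  0.1485] [-0.09  2.68  0.16]
dish [318.0, 298.9] 0.7 [ 0.4918 -0.1665  0.1485] [-0.01  0.12  0.17]
dish [436.5, 84.1] 0.7 [ 0.5729 -0.2481  0.1485] [3.4  1.87 0.16]
```

View pics/w3.png

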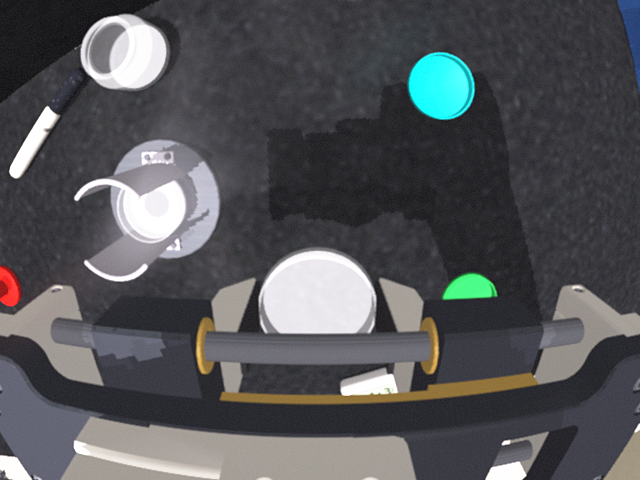

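The dish is held level between the pads at (318,300). The casing's top arcs run from (77,197) to (143,190) and from (86,262) to (147,266), so I'll work out the axis and slots from their ends.

Run:
```python
from h import *
s=manip.get_state();M=R.from_quat(s["orientation"]).as_matrix()
P=[onz("wrist",u,.1)[:2] for u in((77,198),(143,191),(86,262),(147,266))]
for p in P: print(p.round(4))
c=sum(P)/4;print("c",c.round(4),[round(float(np.hypot(*(p-c))),4) for p in P])
for i,j in((0,1),(2,3)): d=P[j]-P[i];print(np.hypot(*d),np.degrees(np.arctan2(d[1],d[0])))
d=P[2]-P[0]+P[3]-P[1];print("x dir",np.degrees(np.arctan2(d[1],d[0])), "tool x",np.degrees(np.arctan2(M[1,0],M[0,0])))
im=cv2.imread("pics/w3.png");a=im[120:290,50:240];cv2.imwrite("pics/w3c.png",cv2.resize(a,None,fx=3.5,fy=3.5,interpolation=cv2.INTER_CUBIC))
```

```text
[ 0.5839 -0.0281]
[ 0.5695 -0.0795]
[ 0.5407 -0.0119]
[ 0.5233 -0.0596]
c [ 0.5543 -0.0448] [0.0339, 0.0379, 0.0356, 0.0344]
0.05339233569586283 -105.63677127515504
0.05074215873411913 -110.07602194323908
x dir 158.01547907696153 tool x -18.38941901397445
```

View pics/w3c.png

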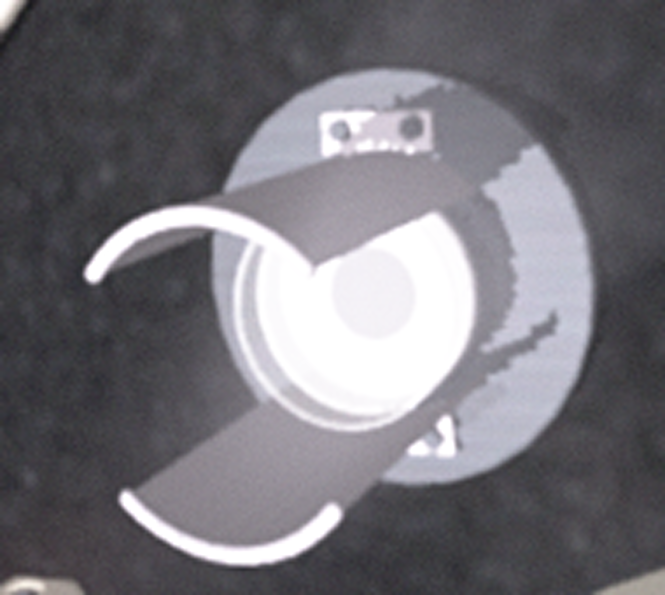

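```bash
cat >> h.py <<'E'
def rimfit(uvs):
    s=manip.get_state();M=R.from_quat(s["orientation"]).as_matrix()
    P=[onz("wrist",u,.1)[:2] for u in uvs]
    c=sum(P)/4;print("c",c.round(4),[round(float(np.hypot(*(p-c))),4) for p in P])
    d=P[1]-P[0]+P[3]-P[2];print("slot dir",np.degrees(np.arctan2(d[1],d[0])),"tool y",np.degrees(np.arctan2(M[1,1],M[0,1])))
    q=np.append(c,.1)-s["tool_pos"];print("tool shift",(M.T@q/.03).round(2),s["tool_pos"])
E
python3 - <<'E'
from h import *
rimfit(((76.3,198.6),(140,197),(85.7,261.4),(146.3,266.3)))
s=manip.get_state();M=R.from_quat(s["orientation"]).as_matrix()
X=onz("wrist",(317.5,305),s["tool_pos"][2]-.005);print(M.T@(X-s["tool_pos"]))
E
```

```text
c [ 0.5537 -0.0435] [0.0341, 0.0349, 0.034, 0.0342]
slot dir -110.05666815399714 tool y -108.3893949744837
tool shift [ 0.63 -4.6   1.8 ] [ 0.49231037 -0.16831961  0.15395281]
[-0.00402571 -0.00039506  0.00500567]
```

```bash
python3 -m crank '[[[0.3,-0.5,0,0,0,0.03],[0.3,-0.5,0,0,0,0],[0,0,0,0,0,0],[0,0,0,0,0,0],[0,0,0,0,0,0]]]'
python3 - <<'E'
from h import *
s=manip.get_state();M=R.from_quat(s["orientation"]).as_matrix();print(s["tool_pos"],s["joint_vel"].round(3))
im=save("wrist","w4")
for th,z in(("rim",.1),("carrier",0)):
  for d in manip.spot_point("wrist",th):
    X=onz("wrist",d["uv"],z);print(th,d["uv"],round(d["p"],2),X.round(4),(M.T@(X-s["tool_pos"])/.03).round(2))
q=proj("wrist",[.553,-.04,.1]).astype(int);print(q);x0=max(q[0]-70,0);y0=max(q[1]-55,0);a=im[y0:y0+110,x0:x0+150];print(x0,y0)
cv2.imwrite("pics/w4c.png",cv2.resize(a[:,:,::-1],None,fx=5,fy=5,interpolation=cv2.INTER_CUBIC));print(manip.get_state()["tool_pos"])
E
```

```text
t: 7.42
tool_pos: [0.5193, -0.1462, 0.1546]
orientation: [0.985, -0.175, -0.0, 0.0]
wrist_force: [-0.3, -0.1, 0.4]
gripper_width: 0.0541
gripper_force: 30.0
[ 0.51933468 -0.14616882  0.15458954] [ 0.001 -0.001 -0.001 -0.002 -0.001 -0.001 -0.002]
rim [147.9, 266.9] 0.61 [ 0.5528 -0.0381  0.1   ] [-0.19 -3.77  1.82]
carrier [189.5, 224.6] 0.88 [ 0.5546 -0.0349  0.    ] [-0.17 -3.89  5.15]
[150 265]
80 210
[ 0.51960406 -0.14594995  0.15473665]
```

View pics/w4c.png

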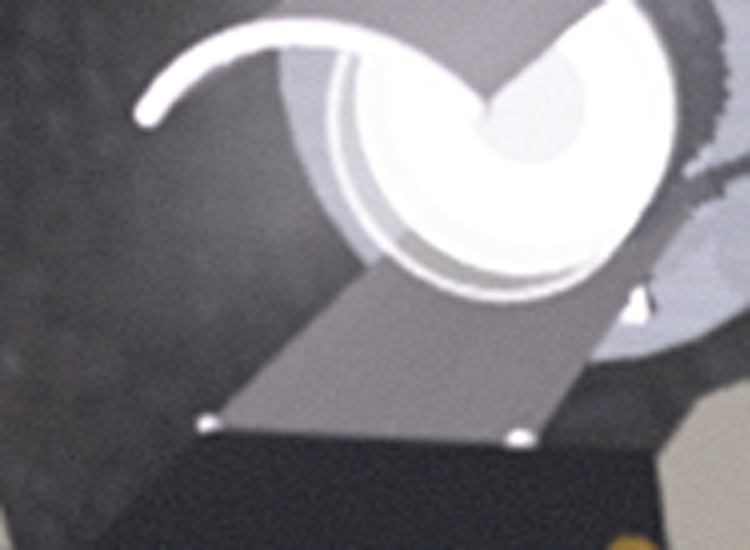

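The arc ends in the crop are (148,112), (485,112), (205,422) and (520,437), and the arm was still for this picture.

Run:
```python
from h import *
rimfit(((109.6,232.3),(176.8,232.3),(120.9,294.3),(183.9,297.3)))
```

```text
c [ 0.5544 -0.0373] [0.0338, 0.0342, 0.034, 0.0333]
slot dir -110.01164364242418 tool y -110.10119864502235
tool shift [-0.15 -3.8   1.82] [ 0.51960406 -0.14594995  0.15473665]
```

```bash
python3 - <<'E'
from h import *
s=manip.get_state();M=R.from_quat(s["orientation"]).as_matrix()
for u in((318,248),(260,300),(376,300)):
  X=onz("wrist",u,s["tool_pos"][2]+.007);print((M.T@(X-s["tool_pos"])*1000).round(1))
E
python3 -m crank '[[[-0.05,-0.8,0,0,0,0],[-0.05,-1,0,0,0,0],[-0.05,-1,0,0,0,0],[0,-1,0,0,0,0],[0,0,0,0,0,0]]]'
python3 -m crank '[[[0,0,0,0,0,0],[0,0,0,0,0,0]]]'
python3 - <<'E'
from h import *
s=manip.get_state();M=R.from_quat(s["orientation"]).as_matrix()
print((M.T@(np.array([.5544,-.0373,.1])-s["tool_pos"])/.03).round(3))
im=save("wrist","w5")
E
```

```text
[30.  -0.2 -7. ]
[  4.7 -26.7  -7. ]
[ 4.7 26.3 -7. ]
t: 8.2
tool_pos: [0.5554, -0.0337, 0.1551]
orientation: [0.985, -0.172, 0.0, -0.001]
wrist_force: [0.4, -0.2, -0.1]
gripper_width: 0.0536
gripper_force: 30.0
t: 8.45
tool_pos: [0.5544, -0.0385, 0.1546]
orientation: [0.985, -0.175, -0.0, 0.0]
wrist_force: [-0.8, 0.6, -0.7]
gripper_width: 0.0537
gripper_force: 30.0
[-0.014 -0.039  1.821]
```

View pics/w5.png

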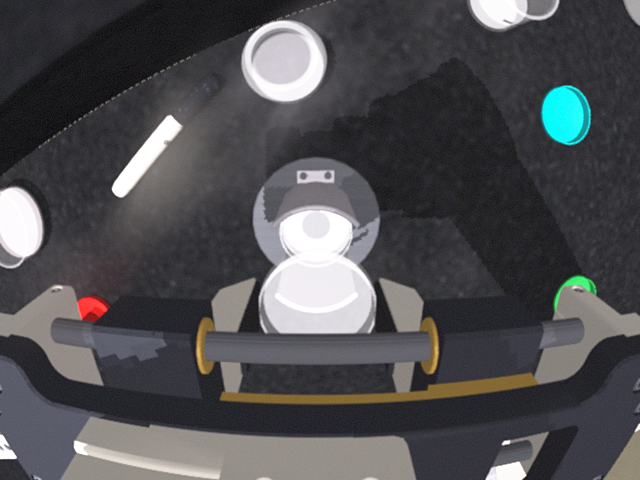

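The dish is centred over the carrier, clear of the far wall and in line with the slots. I'll descend from here.

```bash
python3 -m crank '[[[-0.05,-0.04,0.3,0,0,0],[0,0,0.5,0,0,0],[0,0,0.6,0,0,0],[0,0,0.5,0,0,0],[0,0,0.1,0,0,0]]]'
python3 -m crank '[[[0,0,0,0,0,0],[0,0,0.05,0,0,0],[0,0,0.05,0,0,0],[0,0,0.05,0,0,0],[0,0,0.05,0,0,0]]]'
```

```text
t: 9.12
tool_pos: [0.5525, -0.0351, 0.0928]
orientation: [0.985, -0.174, -0.002, 0.0]
wrist_force: [-0.7, 0.7, 0.6]
gripper_width: 0.054
gripper_force: 30.0
t: 9.75
tool_pos: [0.5539, -0.0353, 0.0888]
orientation: [0.985, -0.174, 0.0, 0.0]
wrist_force: [-0.2, 0.8, 0.1]
gripper_width: 0.054
gripper_force: 30.0
```

```bash
python3 -m crank '[[[0,0,0.06,0,0,0],[0,0,0.06,0,0,0],[0,0,0.06,0,0,0],[0,0,0.06,0,0,0],[0,0,0,0,0,0]]]' | grep -E "pos|force"
```

```text
tool_pos: [0.5536, -0.0352, 0.0813]
wrist_force: [0.8, -0.5, -0.8]
gripper_force: 30.0
```

```bash
python3 -m crank '[[[0,0,0.06,0,0,0],[0,0,0.06,0,0,0],[0,0,0.06,0,0,0],[0,0,0.06,0,0,0],[0,0,0,0,0,0]]]' | grep -E "pos|force"
```

```text
tool_pos: [0.5536, -0.0352, 0.0741]
wrist_force: [-1.3, 0.1, -0.5]
gripper_force: 30.0
```

```bash
python3 -m crank '[[[0,0,0.06,0,0,0],[0,0,0.06,0,0,0],[0,0,0.06,0,0,0],[0,0,0.06,0,0,0],[0,0,0,0,0,0]]]' | grep -E "pos|force"
```

```text
tool_pos: [0.5536, -0.0352, 0.0669]
wrist_force: [0.3, -0.5, -0.5]
gripper_force: 30.0
```

```bash
python3 -m crank '[[[0,0,0.06,0,0,0],[0,0,0.06,0,0,0],[0,0,0.06,0,0,0],[0,0,0.06,0,0,0],[0,0,0,0,0,0]]]' | grep -E "pos|force"
```

```text
tool_pos: [0.5537, -0.0352, 0.0597]
wrist_force: [-0.4, 1.2, 0.4]
gripper_force: 30.0
```

```bash
python3 -m crank '[[[0,0,0.06,0,0,0],[0,0,0.06,0,0,0],[0,0,0.06,0,0,0],[0,0,0.06,0,0,0],[0,0,0,0,0,0]]]' | grep -E "pos|force"
```

```text
tool_pos: [0.5536, -0.0352, 0.0526]
wrist_force: [-0.6, 0.4, -0.5]
gripper_force: 30.0
```

```bash
python3 -m crank '[[[0,0,0.05,0,0,0],[0,0,0.05,0,0,0],[0,0,0.05,0,0,0],[0,0,0,0,0,0],[0,0,0,0,0,0]]]' | grep -E "pos|force"
```

```text
tool_pos: [0.5538, -0.0352, 0.0482]
wrist_force: [-0.4, -0.3, -0.7]
gripper_force: 30.0
```

```bash
python3 -m crank '[[[0,0,0.05,0,0,0],[0,0,0.05,0,0,0],[0,0,0.05,0,0,0],[0,0,0,0,0,0],[0,0,0,0,0,0]]]' | grep -E "pos|force"
```

```text
tool_pos: [0.5539, -0.0352, 0.0439]
wrist_force: [-0.3, -0.8, 1.1]
gripper_force: 30.0
```

```bash
python3 -m crank '[[[0,0,0.05,0,0,0],[0,0,0,0,0,0],[0,0,0,0,0,0]]]' | grep -E "pos|force"; python3 -m crank '[[[0,0,0,0,0,0]]]' | grep -E "pos|wrist"; python3 -m crank '[[[0,0,0,0,0,0]]]' | grep -E "pos|wrist"
```

```text
tool_pos: [0.554, -0.0352, 0.0424]
wrist_force: [-1.4, 0.4, 5.3]
gripper_force: 30.0
tool_pos: [0.5539, -0.0352, 0.0424]
wrist_force: [-1.1, 0.5, 4.9]
tool_pos: [0.554, -0.0352, 0.0424]
wrist_force: [-0.7, -0.3, 5.0]
```

```bash
python3 -m crank '[[[0,0,-0.03,0,0,0],[0,0,0,0,0,0],[0,0,0,0,0,0]]]' | grep -E "pos|wrist"; python3 -m crank '[[[0,0,-0.02,0,0,0],[0,0,0,0,0,0],[0,0,0,0,0,0]]]' | grep -E "pos|wrist";  python3 -m crank '[[[0,0,0,0,0,0]]]' | grep -E "pos|wrist"
```

```text
tool_pos: [0.5539, -0.0352, 0.0431]
wrist_force: [-0.6, -0.3, 2.5]
tool_pos: [0.5539, -0.0352, 0.0437]
wrist_force: [-0.2, -0.7, 2.4]
tool_pos: [0.5539, -0.0352, 0.0437]
wrist_force: [0.5, -1.2, 2.3]
```

```bash
python3 -m crank '[[[0,0,-0.02,0,0,0],[0,0,0,0,0,0],[0,0,0,0,0,0]]]' | grep -E "pos|wrist"; python3 -m crank '[[[0,0,0,0,0,0],[0,0,0,0,0,0],[0,0,0,0,0,0]]]' 66; python3 -m crank '[[[0,0,-0.3,0,0,0],[0,0,-0.7,0,0,0],[0,0,-1,0,0,0],[0,0,-1,0,0,0],[0,0,-1,0,0,0]]]'; python3 -m crank '[[[0,0,0,0,0,0],[0,0,0,0,0,0],[0,0,0,0,0,0]]]'
python3 - <<'E'
from h import *
s=manip.get_state()
im=save("wrist","w6")
print(s["tool_pos"])
for d in manip.silhouettes("wrist","dish"):
    e=np.array(d["extent"]);print(e,round(d["p"],2))
cv2.imwrite("pics/w6c.png",cv2.resize(im[130:310,210:430,::-1],None,fx=3.3,fy=3.3,interpolation=cv2.INTER_CUBIC))
E
```

```text
tool_pos: [0.5538, -0.0353, 0.0443]
wrist_force: [0.4, 0.3, 1.7]
t: 16.38
tool_pos: [0.5533, -0.0353, 0.044]
orientation: [0.985, -0.174, -0.0, 0.0]
wrist_force: [-0.3, 0.2, -0.5]
gripper_width: 0.0659
gripper_force: 0.0
t: 17.0
tool_pos: [0.5538, -0.0352, 0.1659]
orientation: [0.985, -0.174, 0.0, -0.0]
wrist_force: [0.4, -0.1, -0.2]
gripper_width: 0.066
gripper_force: 0.0
t: 17.38
tool_pos: [0.5529, -0.0353, 0.1634]
orientation: [0.985, -0.174, -0.001, 0.0]
wrist_force: [-0.2, 0.4, 0.7]
gripper_width: 0.0657
gripper_force: 0.0
[ 0.55291503 -0.03525488  0.1633649 ]
[537.   84.  586.7 140.3] 0.91
[552.  267.2 595.4 307.7] 0.91
[279.6 201.3 352.7 268.8] 0.66
```

View pics/w6c.png

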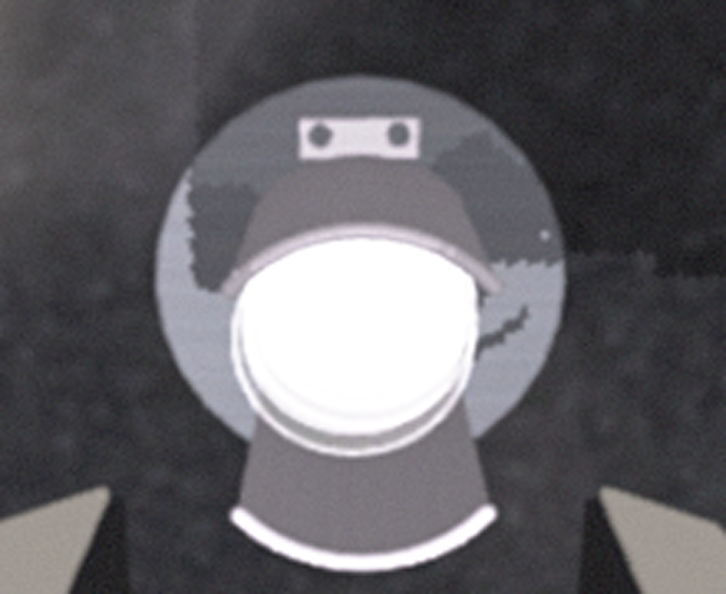

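The dish is level on the pile, with its rim at crop columns 232–478 and its bottom edge at (352,455). The casing is symmetric about it to within 2 mm. I'll fit the rim to get the dish centre.

Run:
```python
from h import *
from scipy.optimize import least_squares as ls
s=manip.get_state();M=R.from_quat(s["orientation"]).as_matrix();print(s["tool_pos"])
im=cv2.imread("pics/w6.png");g=im.max(2).astype(float)
# radial outer edge detection on lower half of rim
for z in(.0505,.0525,.0545):
  P0=None;c=s["tool_pos"]+0;pts=[]
  for a in np.radians(np.arange(100,261,5)):
    d=M[:,0]*np.cos(a)+M[:,1]*np.sin(a)
    rs=np.arange(.024,.032,.0002);
    uv=np.array([proj("wrist",[*(c+d*r)[:2],z]) for r in rs]).astype(np.float32)
    v=cv2.remap(g.astype(np.float32),uv[:,0],uv[:,1],cv2.INTER_LINEAR)[:,0]
    k=np.argmin(np.diff(cv2.blur(v,(1,3))[:,0]));pts.append((rs[k]*np.cos(a),rs[k]*np.sin(a)))
  pts=np.array(pts)
  f=lambda q:np.hypot(pts[:,0]-q[0],pts[:,1]-q[1])-q[2]
  r=ls(f,[0,0,.028],loss="soft_l1",f_scale=.0003);print(z,(r.x*1000).round(2),(np.abs(r.fun).mean()*1000).round(2), "R fixed",(ls(lambda q:f([*q,.028]),[0,0],loss="soft_l1",f_scale=.0003).x*1000).round(2))
  rf=ls(lambda q:f([*q,.028]),[0,0],loss="soft_l1",f_scale=.0003).x
  print("world",(s["tool_pos"]+M[:,0]*rf[0]+M[:,1]*rf[1])[:2].round(4))
o=pts*1000;print(o[::4].round(1).tolist())
```

```text
[ 0.5530689  -0.03516269  0.16337991]
0.0505 [-0.78 -0.98 28.24] 0.4 R fixed [-1.08 -0.95]
world [ 0.5524 -0.0339]
0.0525 [-0.62 -0.83 27.7 ] 0.45 R fixed [-0.25 -0.89]
world [ 0.5531 -0.0342]Traceback (most recent call last):
  File "<stdin>", line 11, in <module>
  File "h.py", line 17, in proj
    p=manip.camera_params(cam);K=np.array(p["intrinsics"]);c=att(p).T@(np.array(X)-np.array(p["position"]))
ValueError: time passes only in moves, steps and waits
```

```bash
python3 -m crank '[[[-0.2,-0.5,0,0,0,0],[-0.39,-1,0,0,0,0],[-0.39,-1,0,0,0,0],[-0.39,-1,0,0,0,0],[-0.39,-1,0,0,0,0]]]' 50|grep pos
python3 -m crank '[[[-0.39,-1,0,0,0,0],[-0.39,-1,0,0,0,0],[-0.39,-1,0,0,0,0],[-0.39,-1,0,0,0,0],[-0.39,-1,0,0,0,0]]]'|grep pos
python3 -m crank '[[[-0.3,-0.7,0,0,0,0],[0,0,0,0,0,0],[0,0,0,0,0,0],[0,0,0,0,0,0]]]'
python3 - <<'E'
from h import *
s=manip.get_state();M=R.from_quat(s["orientation"]).as_matrix();print(s["tool_pos"],s["joint_positions"].round(2))
im=save("wrist","w7")
for d in manip.silhouettes("wrist","weight"):
    e=d["extent"];p=d["pixels"];print(np.round(e),round(d["p"],2),im[p].mean(0).round())
for d in manip.spot_point("wrist","weight"):
    X=onz("wrist",d["uv"],0);print(d["uv"],round(d["p"],2),X.round(4),(M.T@(X-s["tool_pos"])/.03).round(2))
E
```

```text
tool_pos: [0.5499, 0.1123, 0.1642]
tool_pos: [0.5459, 0.273, 0.1638]
t: 19.23
tool_pos: [0.5461, 0.2917, 0.1642]
orientation: [0.985, -0.175, -0.0, 0.0]
wrist_force: [0.3, -0.8, 0.1]
gripper_width: 0.0499
gripper_force: 0.0
[0.54614594 0.29169811 0.16415266] [-0.36  0.49 -0.23  1.69  0.13  0.98 -2.56]
[362. 175. 419. 232.] 0.81 [222.  48.  46.]
[257. 316. 292. 372.] 0.77 [233.  57.  55.]
[258. 201. 316. 256.] 0.73 [217. 213. 218.]
[387.3, 202.2] 0.63 [0.5365 0.2293 0.    ] [0.42 2.06 5.47]
[267.8, 336.7] 0.63 [0.4439 0.3842 0.    ] [-4.26 -1.72  5.47]
[286.4, 229.3] 0.62 [0.544  0.3231 0.    ] [-0.43 -0.96  5.47]
```

View pics/w7.png

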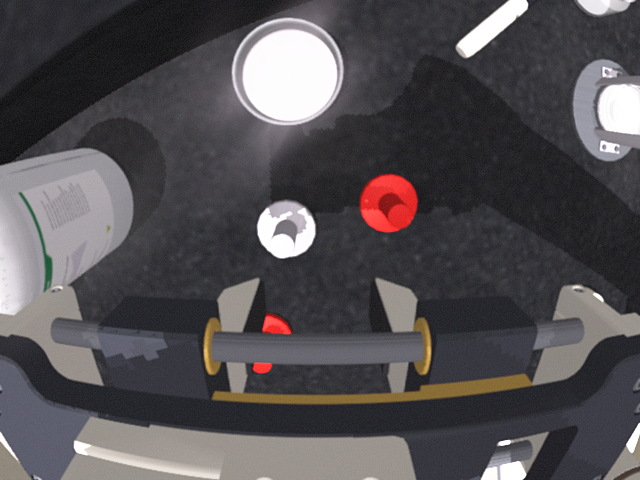

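The grey weight is at (287,228) with its stem top at (284,243). The red look-alikes are at (388,203) and (272,340). Joint 7 is almost at its limit, so I'll turn back 0.36 rad here and restore the turn at the carrier.

```bash
python3 -m crank '[[[0,0,0.3,0,0,-0.18],[0,0,0.3,0,0,-0.18],[-0.07,-0.55,0.5,0,0,0],[0,-0.5,0.5,0,0,0],[0,0,0,0,0,0]]]'|grep pos
python3 -m crank '[[[0,0,0,0,0,0],[0,0,0,0,0,0]]]'
python3 - <<'E'
from h import *
s=manip.get_state();M=R.from_quat(s["orientation"]).as_matrix();print(s["tool_pos"],s["joint_positions"].round(2),np.degrees(np.arctan2(M[1,1],M[0,1])))
im=save("wrist","w8")
for d in manip.silhouettes("wrist","weight"):
    e=d["extent"];p=d["pixels"];print(np.round(e),round(d["p"],2),im[p].mean(0).round())
for d in manip.spot_point("wrist","weight"):
    X=onz("wrist",d["uv"],0);print(d["uv"],round(d["p"],2),X.round(4),(M.T@(X-s["tool_pos"])/.03).round(2))
E
```

```text
tool_pos: [0.5412, 0.3271, 0.1144]
t: 20.25
tool_pos: [0.5439, 0.3247, 0.1168]
orientation: [1.0, 0.004, 0.0, 0.0]
wrist_force: [0.3, -0.1, 0.7]
gripper_width: 0.0501
gripper_force: 0.0
[0.54388601 0.32465764 0.11684322] [-0.36  0.57 -0.3   1.69  0.21  0.91 -2.3 ] -89.4925305331501
[408. 212. 473. 277.] 0.88 [230.  49.  47.]
[286. 200. 357. 264.] 0.63 [206. 199. 208.]
[250. 323. 279. 380.] 0.47 [233.  63.  60.]
[321.3, 232.9] 0.79 [0.5426 0.3214 0.    ] [-0.05  0.11  3.89]
[437.1, 241.3] 0.76 [0.5364 0.2279 0.    ] [-0.28  3.22  3.89]
```

```bash
python3 -m crank '[[[-0.05,0.1,0.6,0,0,0],[0,0,0.9,0,0,0],[0,0,0.9,0,0,0],[0,0,0.7,0,0,0],[0,0,0.2,0,0,0]]]'|grep pos
python3 -m crank '[[[0,0,0,0,0,0],[0,0,0,0,0,0]]]'|grep -E "pos|force"
python3 -m crank '[[[0,0,0,0,0,0],[0,0,0,0,0,0],[0,0,0,0,0,0],[0,0,0,0,0,0],[0,0,0,0,0,0]]]' 12
```

```text
tool_pos: [0.5406, 0.3209, 0.0151]
tool_pos: [0.5427, 0.3225, 0.0183]
wrist_force: [0.5, -0.3, 0.3]
gripper_force: 0.0
t: 21.9
tool_pos: [0.542, 0.3219, 0.0175]
orientation: [1.0, 0.005, 0.0, 0.0]
wrist_force: [-1.0, -0.2, 1.7]
gripper_width: 0.0192
gripper_force: 30.0
```

```bash
python3 -m crank '[[[0,0,-0.4,0,0,0],[0,0,-0.8,0,0,0],[0,0,-1,0,0,0],[0,0,-1,0,0,0],[0,0,-0.9,0,0,0]]]'|grep pos
python3 -m crank '[[[0,0,-0.5,0,0,0],[0,0,0,0,0,0],[0,0,0,0,0,0]]]'
python3 - <<'E'
from h import *
s=manip.get_state();M=R.from_quat(s["orientation"]).as_matrix();print(s["tool_pos"])
im=save("wrist","w9")
for d in manip.silhouettes("wrist","weight"):
    e=d["extent"];p=d["pixels"];print(np.round(e),round(d["p"],2),im[p].mean(0).round())
cv2.imwrite("pics/w9c.png",cv2.resize(im[200:360,220:420,::-1],None,fx=3.5,fy=3.5,interpolation=cv2.INTER_CUBIC))
E
```

```text
tool_pos: [0.5417, 0.3219, 0.1417]
t: 22.9
tool_pos: [0.5411, 0.3213, 0.1541]
orientation: [1.0, 0.005, -0.001, 0.001]
wrist_force: [0.4, -0.7, -3.1]
gripper_width: 0.019
gripper_force: 30.0
[0.54112074 0.32130939 0.1540885 ]
[267. 235. 372. 332.] 0.95 [144. 138. 146.]
[392. 197. 450. 255.] 0.92 [196.  35.  34.]
[233. 292. 260. 300.] 0.72 [221.  62.  60.]
```

View pics/w9c.png

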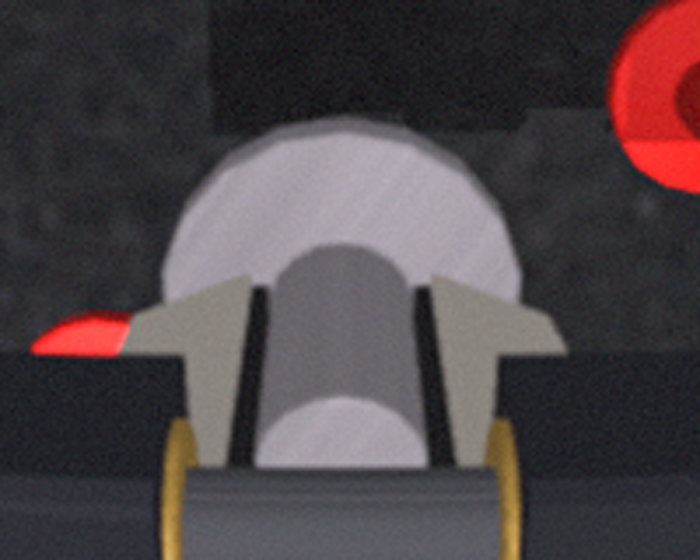

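The weight is held upright between the pads. Its disc runs over crop columns 163–520, with the top-face front edge at (345,133) and the bottom edge at (345,118).

Run:
```python
from h import *
s=manip.get_state();M=R.from_quat(s["orientation"]).as_matrix()
def t(c,dz): 
    u=(220+(c[0]+.5)/3.5-.5,200+(c[1]+.5)/3.5-.5);X=onz("wrist",u,s["tool_pos"][2]+dz);return (M.T@(X-s["tool_pos"])*1000).round(1)
print("top front",t((345,133),-.0095),"bot front",t((345,117),-.0175),"left",t((165,270),-.0095),"right",t((520,270),-.0095))
print(s["tool_pos"])
```

```text
top front [29.5  0.4  9.4] bot front [29.3  0.4 17.4] left [  9.3 -24.9   9.4] right [ 9.2 25.   9.5]
[0.54101633 0.32131003 0.15379316]
```

```bash
cat > fit.py <<'E'
from h import *
from scipy.optimize import least_squares as ls
P=manip.camera_params("wrist");s=manip.get_state();M=R.from_quat(s["orientation"]).as_matrix()
K=np.array(P["intrinsics"]);Rc=M.T@att(P);tc=M.T@(np.array(P["position"])-s["tool_pos"])
def pj(X):  # tool-frame points -> pixels
    c=(np.atleast_2d(X)-tc)@Rc;r=np.hypot(c[:,0],c[:,1]);return c[:,:2]/r[:,None]*np.arctan2(r,c[:,2])[:,None]*K[0,0]+K[:2,2]
def fit(img,z,rad,angs,c0=(0,0),up=False):
    g=cv2.GaussianBlur(cv2.imread(img).max(2),(0,0),.7).astype(np.float32);pts=[];rs=np.arange(rad-.004,rad+.004,.0002)
    for a in np.radians(angs):
        X=np.c_[c0[0]+rs*np.cos(a),c0[1]+rs*np.sin(a),0*rs+z];uv=pj(X).astype(np.float32)
        v=cv2.remap(g,uv[:,0],uv[:,1],cv2.INTER_LINEAR)[:,0];k=np.argmin(np.diff(v));pts.append(X[k,:2])
    p=np.array(pts);f=lambda q:np.hypot(p[:,0]-q[0],p[:,1]-q[1])-q[2]
    a=ls(f,[*c0,rad],loss="soft_l1",f_scale=.0002);b=ls(lambda q:f([*q,rad]),c0,loss="soft_l1",f_scale=.0002)
    print(z,"free",(a.x*1e3).round(2),"fixed",(b.x*1e3).round(2),"res",round(np.median(abs(b.fun))*1e3,2));return b.x
E
python3 - <<'E'
from fit import *
print("cam in tool",tc.round(4))
for z in(.0165,.0175):fit("pics/w9.png",z,.026,range(-70,71,5),(.003,0))
# held dish, underside at TCP-.005 -> rim top at -.007 (tool z down)
fit("pics/w5.png",-.007,.028,list(range(15,71,5))+list(range(-70,-14,5)),(.001,0))
for z in(.1105,.1115):fit("pics/w6.png",z,.028,range(100,261,5),(-.0005,-.0005))
E
```

```text
cam in tool [ 0.0835 -0.0003 -0.157 ]
0.0165 free [ 4.42 -0.35 24.83] fixed [ 2.91 -0.39] res 0.52
0.0175 free [ 3.54 -0.27 25.34] fixed [ 2.64 -0.34] res 0.54
-0.007 free [ 2.34 -0.09 26.27] fixed [ 0.11 -0.09] res 0.49
0.1105 free [ 0.26 -0.61 27.95] fixed [ 0.33 -0.6 ] res 0.16
0.1115 free [-0.09 -0.41 28.07] fixed [-0.19 -0.41] res 0.18
```

```bash
python3 -m crank '[[[0.03,0.5,0,0,0,0],[0.03,1,0,0,0,0],[0.03,1,0,0,0,0],[0.03,1,0,0,0,0],[0.03,1,0,0,0,0]]]'|grep pos
python3 -m crank '[[[0.03,1,0,0,0,0],[0.03,1,0,0,0,0],[0.03,1,0,0,0,0],[0.03,1,0,0,0,0],[0.03,1,0,0,0,0]]]'|grep pos
python3 -m crank '[[[0,1,0,0,0,0],[0,0.8,0,0,0,0.09],[0,0.4,0,0,0,0.17],[0,0,0,0,0,0.1],[0,0,0,0,0,0]]]'|grep pos
python3 -m crank '[[[0,0,0,0,0,0],[0,0,0,0,0,0]]]'
cat > tgt.py <<'E'
from h import *
s=manip.get_state();M=R.from_quat(s["orientation"]).as_matrix()
print("shift",(M.T@(np.array([.5505,-.0341,.1])-s["tool_pos"])/.03).round(3),np.degrees(np.arctan2(M[1,1],M[0,1])),s["tool_pos"],s["gripper_width"])
E
python3 tgt.py
```

```text
tool_pos: [0.5475, 0.1844, 0.1549]
tool_pos: [0.5531, 0.0347, 0.155]
tool_pos: [0.553, -0.0295, 0.1552]
t: 25.12
tool_pos: [0.5532, -0.0287, 0.1553]
orientation: [0.985, -0.174, -0.0, -0.0]
wrist_force: [0.3, -0.4, -2.4]
gripper_width: 0.019
gripper_force: 30.0
shift [-0.023  0.201  1.843] -110.00670248948074 [ 0.55320543 -0.02868514  0.15527947] 0.019036112604019842
```

```bash
python3 -m crank '[[[-0.02,0.2,0.3,0,0,0],[0,0,0.6,0,0,0],[0,0,0.6,0,0,0],[0,0,0.4,0,0,0],[0,0,0.2,0,0,0]]]'|grep -E "pos|force"
python3 -m crank '[[[0,0,0.2,0,0,0],[0,0,0,0,0,0],[0,0,0,0,0,0]]]'|grep -E "pos|force"
python3 tgt.py
```

```text
tool_pos: [0.5499, -0.0341, 0.0908]
wrist_force: [-0.1, -0.6, -3.4]
gripper_force: 30.0
tool_pos: [0.5511, -0.0344, 0.0868]
wrist_force: [-0.2, -0.1, -2.6]
gripper_force: 30.0
shift [-0.021 -0.002 -0.44 ] -110.06272363876947 [ 0.55107936 -0.0343849   0.08679711] 0.019671394191540237
```

```bash
python3 -m crank '[[[-0.02,0,0.15,0,0,0],[0,0,0.15,0,0,0],[0,0,0.15,0,0,0],[0,0,0,0,0,0],[0,0,0,0,0,0]]]'|grep -E "pos|wrist"
python3 -m crank '[[[0,0,0.05,0,0,0],[0,0,0.05,0,0,0],[0,0,0,0,0,0],[0,0,0,0,0,0]]]'|grep -E "pos|wrist"
python3 tgt.py
```

```text
tool_pos: [0.5501, -0.0341, 0.0728]
wrist_force: [0.4, -0.3, -2.2]
tool_pos: [0.5501, -0.0341, 0.0699]
wrist_force: [0.1, 0.8, -2.1]
shift [ 0.012 -0.006 -1.005] -110.06280413238201 [ 0.55011414 -0.03414758  0.06986253] 0.019294339455199736
```

```bash
python3 -m crank '[[[0.01,0,0.04,0,0,0],[0,0,0.04,0,0,0],[0,0,0.04,0,0,0],[0,0,0,0,0,0],[0,0,0,0,0,0]]]'|grep -E "pos|wrist"
```

```text
tool_pos: [0.5504, -0.0342, 0.0664]
wrist_force: [-1.2, 0.7, 2.7]
```

Contact came at underside ≈0.052, which is rim height and not floor height. I'll read the moments to tell which side is touching.

```bash
cat > ft.py <<'E'
from h import *
s=manip.get_state();M=R.from_quat(s["orientation"]).as_matrix()
print(s["tool_pos"].round(4),"F",(M.T@s["wrist_force"]).round(2),"T",(M.T@s["ft_torque"]).round(3))
E
python3 ft.py; python3 -m crank '[[[0,0,0,0,0,0]]]'>/dev/null; python3 ft.py
python3 -m crank '[[[0,0,-0.06,0,0,0],[0,0,-0.06,0,0,0],[0,0,0,0,0,0],[0,0,0,0,0,0]]]'|grep -E "wrist"; python3 ft.py; python3 -m crank '[[[0,0,0,0,0,0]]]'>/dev/null; python3 ft.py
```

```text
[ 0.5504 -0.0342  0.0664] F [-1.37 -0.21 -2.72] T [-0.03  -0.318  0.048]
[ 0.5504 -0.0342  0.0664] F [-0.78 -0.05 -2.14] T [-0.012 -0.291  0.014]
wrist_force: [-0.8, -0.2, -1.9]
[ 0.5503 -0.0343  0.0697] F [-0.65  0.47  1.89] T [ 0.099 -0.062 -0.017]
[ 0.5503 -0.0343  0.0697] F [-0.24 -0.    2.09] T [0.084 0.    0.005]
```

The moment puts the contact on the tool −x side, so I'll shift the weight 1.5 mm towards +x and feel again.

```bash
python3 -m crank '[[[0.05,0,0,0,0,0],[0,0,0.04,0,0,0],[0,0,0.03,0,0,0],[0,0,0,0,0,0],[0,0,0,0,0,0]]]'|grep -E "wrist"; python3 ft.py;python3 -m crank '[[[0,0,0,0,0,0]]]'>/dev/null; python3 ft.py
```

```text
wrist_force: [-0.2, -0.3, 1.3]
[ 0.552  -0.0348  0.0679] F [-0.13  0.38 -1.3 ] T [-0.018 -0.041 -0.033]
[ 0.552  -0.0348  0.0679] F [0.71 0.63 0.08] T [-0.051 -0.079 -0.053]
```

```bash
cat > ftm.py <<'E'
from h import *
a=[]
for i in range(8):
    s=manip.get_state();M=R.from_quat(s["orientation"]).as_matrix();a.append(np.r_[M.T@s["wrist_force"],M.T@s["ft_torque"]]);manip.capture("top")
print(s["t"],s["tool_pos"].round(4),np.mean(a,0).round(3),(np.std(a,0)/8**.5).round(3))
E
python3 -m crank '[[[0,0,0.04,0,0,0],[0,0,0,0,0,0]]]'|grep -E "wrist"; python3 ftm.py
python3 -m crank '[[[0,0,-0.1,0,0,0],[0,0,-0.03,0,0,0],[0,0,0,0,0,0]]]'|grep -E "wrist"; python3 ftm.py
```

```text
wrist_force: [-0.7, 0.4, 1.7]
29.975 [ 0.5519 -0.0348  0.0666] [-0.091  0.491 -2.079 -0.07  -0.009 -0.004] [0.193 0.105 0.114 0.008 0.013 0.014]
wrist_force: [-0.6, 0.7, -3.6]
30.75 [ 0.5516 -0.0348  0.0703] [ 0.191  0.146  2.623  0.056 -0.062 -0.004] [0.196 0.232 0.176 0.012 0.01  0.008]
```

The contact is now mainly on +y, slightly +x. I'll shift (−0.4, −1.0) mm and feel again.

```bash
python3 -m crank '[[[-0.015,-0.035,0.03,0,0,0],[0,0,0.05,0,0,0],[0,0,0.05,0,0,0],[0,0,0,0,0,0],[0,0,0,0,0,0]]]'|grep -E "wrist"; python3 ftm.py
```

```text
wrist_force: [-1.0, -0.3, 1.5]
31.775 [ 0.5519 -0.0336  0.0666] [-0.728  0.23  -1.984 -0.039 -0.098  0.008] [0.118 0.151 0.204 0.012 0.009 0.008]
```

```bash
python3 -m crank '[[[0,0,-0.04,0,0,0],[0,0,0,0,0,0],[0,0,0,0,0,0]]]'|grep -E "wrist"; for i in 1; do python3 -m crank '[[[0,-0.02,0,0,0,0],[0,0,0,0,0,0]]]'|grep -E "wrist|pos"; python3 -m crank '[[[0,-0.02,0,0,0,0],[0,0,0,0,0,0]]]'|grep -E "wrist|pos"; python3 -m crank '[[[0,-0.02,0,0,0,0],[0,0,0,0,0,0]]]'|grep -E "wrist|pos"; done
```

```text
wrist_force: [1.4, -0.1, 1.1]
tool_pos: [0.5518, -0.0334, 0.0677]
wrist_force: [-0.6, -1.7, 0.2]
tool_pos: [0.552, -0.0327, 0.0677]
wrist_force: [-0.1, -2.0, 0.7]
tool_pos: [0.5521, -0.0319, 0.0677]
wrist_force: [-0.1, -2.0, 1.3]
```

It did not drop in, so I'll stop feeling blindly. I'll lift and back off 80 mm along tool −x so the wrist camera is straight above the carrier, then refit both the dish and the weight.

```bash
python3 -m crank '[[[0,0,-0.3,0,0,0],[0,0,-0.8,0,0,0],[0,0,-1,0,0,0],[0,0,-0.9,0,0,0],[-0.67,0,0,0,0,0]]]'|grep pos
python3 -m crank '[[[-1,0,0,0,0,0],[-1,0,0,0,0,0],[0,0,0,0,0,0],[0,0,0,0,0,0],[0,0,0,0,0,0]]]'
python3 - <<'E'
from fit import *
im=save("wrist","w10");print(s["t"],s["tool_pos"].round(4),manip.get_state()["tool_pos"].round(4))
o=np.array([.5532,-.0345,0]);c=M.T@(o-s["tool_pos"]);print("expect dish tool",c.round(4))
for zz in(.0505,.0520,.0535):
    h=s["tool_pos"][2]-zz;print("dish z",zz);x=fit("pics/w10.png",h,.028,range(0,360,5),c[:2]);w=s["tool_pos"]+M@np.array([*x,h]);print(w.round(4))
g=cv2.GaussianBlur(im.max(2),(0,0),.6).astype(np.float32)
for z in(.0175,):
  pts=[]
  for a in np.radians(range(-55,56,5)):
    rs=np.arange(.034,.02,-.0001);X=np.c_[.002+rs*np.cos(a),rs*np.sin(a),0*rs+z];uv=pj(X).astype(np.float32);v=cv2.remap(g,uv[:,0],uv[:,1],cv2.INTER_LINEAR)[:,0]
    bg=v[:20].mean();k=np.argmax(v>bg+25);pts.append([*X[k,:2],bg])
  p=np.array(pts);print((p[::2]*[1e3,1e3,1]).round(1).tolist());f=lambda q:np.hypot(p[:,0]-q[0],p[:,1]-q[1])-q[2]
  print("weight",(ls(f,[.002,0,.026],loss="soft_l1",f_scale=.0002).x*1e3).round(2),(ls(lambda q:f([*q,.026]),[.002,0],loss="soft_l1",f_scale=.0002).x*1e3).round(2))
E
```

```text
tool_pos: [0.5363, -0.0247, 0.1607]
t: 34.2
tool_pos: [0.4781, -0.0046, 0.158]
orientation: [0.985, -0.174, 0.001, -0.0]
wrist_force: [0.4, 0.1, -2.3]
gripper_width: 0.0194
gripper_force: 30.0
34.2 [ 0.4781 -0.0046  0.158 ] [ 0.4779 -0.0046  0.1579]
expect dish tool [0.0807 0.0024 0.1581]
dish z 0.0505
0.107515168542397 free [80.51  2.18 28.57] fixed [80.3   1.99] res 0.43
[ 0.5529 -0.034   0.0506]
dish z 0.052
0.10601516854239701 free [80.49  2.13 28.36] fixed [80.37  2.07] res 0.36
[ 0.5529 -0.0341  0.0521]
dish z 0.0535
0.10451516854239701 free [80.46  2.16 28.2 ] fixed [80.37  2.05] res 0.2
[ 0.553  -0.0341  0.0536]
[[17.5, -22.2, 46.9], [21.2, -19.2, 50.0], [24.3, -15.6, 49.4], [26.7, -11.5, 46.4], [28.3, -7.0, 49.6], [28.9, -2.4, 49.1], [28.8, 2.3, 54.0], [27.8, 6.9, 54.4], [25.9, 11.2, 53.8], [23.7, 15.2, 51.6], [20.5, 18.5, 56.2], [17.0, 21.4, 51.6]]
weight [ 3.26 -0.64 25.78] [ 3.   -0.64]
```

Run:
```python
from fit import *
# rim profile of the turquoise twin in w2 (TCP at .4741,-.2353,.0825, slightly moving) and of the dish in w10
import sys
rs=np.arange(.0235,.0296,.0004)
def prof(img,c,z,angs):
    g=cv2.imread(img).astype(np.float32)
    V=[]
    for a in np.radians(angs):
        uv=pj(np.c_[c[0]+rs*np.cos(a),c[1]+rs*np.sin(a),0*rs+z]).astype(np.float32);V.append(cv2.remap(g,uv[:,0],uv[:,1],cv2.INTER_LINEAR)[:,0,:])
    return np.mean(V,0)
print((rs*1e3).round(1).tolist())
for A in((30,150),(210,330),(-30,30),(150,210)):
  print(A,prof("pics/w10.png",(.0804,.0021),.1035,range(*A,3)).mean(1).round().tolist())
zt=.0825-.012
x=fit("pics/w2.png",zt,.028,range(0,360,5),(.1145,.031))
for A in((-40,40),(140,220),(50,130),(230,310)):
  print(A,prof("pics/w2.png",x,zt,range(*A,3))[:,2].round().tolist(),prof("pics/w2.png",x,zt,range(*A,3))[:,1].round().tolist())
```

```text
[23.5, 23.9, 24.3, 24.7, 25.1, 25.5, 25.9, 26.3, 26.7, 27.1, 27.5, 27.9, 28.3, 28.7, 29.1, 29.5]
(30, 150) [255.0, 254.0, 254.0, 253.0, 250.0, 246.0, 244.0, 245.0, 245.0, 239.0, 220.0, 194.0, 168.0, 148.0, 130.0, 117.0]
(210, 330) [253.0, 251.0, 248.0, 245.0, 239.0, 227.0, 215.0, 212.0, 220.0, 228.0, 226.0, 211.0, 190.0, 173.0, 163.0, 160.0]
(-30, 30) [255.0, 255.0, 255.0, 254.0, 253.0, 251.0, 251.0, 252.0, 253.0, 250.0, 240.0, 223.0, 204.0, 185.0, 168.0, 155.0]
(150, 210) [253.0, 251.0, 247.0, 239.0, 222.0, 198.0, 179.0, 183.0, 197.0, 209.0, 206.0, 182.0, 150.0, 123.0, 110.0, 107.0]
0.07050000000000001 free [112.61  27.59  27.99] fixed [112.61  27.59] res 0.13
(-40, 40) [58.0, 46.0, 36.0, 29.0, 26.0, 26.0, 28.0, 35.0, 43.0, 49.0, 52.0, 53.0, 56.0, 58.0, 59.0, 60.0] [254.0, 246.0, 228.0, 206.0, 186.0, 178.0, 191.0, 225.0, 249.0, 255.0, 247.0, 211.0, 142.0, 89.0, 72.0, 72.0]
(140, 220) [51.0, 51.0, 51.0, 50.0, 47.0, 42.0, 37.0, 35.0, 37.0, 41.0, 41.0, 42.0, 46.0, 51.0, 53.0, 53.0] [255.0, 255.0, 255.0, 255.0, 255.0, 251.0, 246.0, 248.0, 253.0, 255.0, 248.0, 208.0, 136.0, 78.0, 55.0, 54.0]
(50, 130) [68.0, 52.0, 38.0, 30.0, 26.0, 25.0, 29.0, 38.0, 47.0, 51.0, 50.0, 49.0, 51.0, 51.0, 52.0, 52.0] [254.0, 245.0, 226.0, 203.0, 186.0, 182.0, 205.0, 237.0, 253.0, 255.0, 241.0, 191.0, 117.0, 65.0, 50.0, 52.0]
(230, 310) [42.0, 41.0, 40.0, 39.0, 37.0, 35.0, 32.0, 33.0, 36.0, 42.0, 45.0, 47.0, 51.0, 54.0, 57.0, 58.0] [255.0, 255.0, 255.0, 255.0, 255.0, 252.0, 245.0, 244.0, 250.0, 254.0, 253.0, 228.0, 169.0, 116.0, 94.0, 93.0]
```

The rim ring's inner radius looks like about 26.3 mm against the disc's 26 mm, and every spot I tried made contact at rim height. So the weight is meant to stand on the rim. I'll centre it by the camera fit, touch down lightly and release in a small step.

```bash
sed -i 's/\.5505,-\.0341/.5502,-.0338/' tgt.py; python3 -m crank '[[[1,0,0,0,0,0],[1,0,0,0,0,0],[0.6,0,0,0,0,0],[0,0,0,0,0,0],[0,0,0,0,0,0]]]'|grep pos; python3 tgt.py
```

```text
tool_pos: [0.5496, -0.031, 0.1572]
shift [0.055 0.081 1.907] -110.0621183421511 [ 0.54955816 -0.03097659  0.15721966] 0.019156933617775616
```

```bash
python3 -m crank '[[[0.05,0.08,0.4,0,0,0],[0,0,0.8,0,0,0],[0,0,0.8,0,0,0],[0,0,0.5,0,0,0],[0,0,0.2,0,0,0]]]'|grep pos; python3 -m crank '[[[0,0,0.1,0,0,0],[0,0,0,0,0,0],[0,0,0,0,0,0]]]'|grep -E "pos|wrist"; python3 tgt.py
```

```text
tool_pos: [0.55, -0.0339, 0.0756]
tool_pos: [0.5515, -0.034, 0.0744]
wrist_force: [-0.1, 0.6, -1.8]
shift [-0.043  0.008 -0.852] -110.06425888405802 [ 0.55152736 -0.03401302  0.0744363 ] 0.01892365568526522
```

```bash
python3 -m crank '[[[-0.04,0,0.05,0,0,0],[0,0,0.05,0,0,0],[0,0,0.05,0,0,0],[0,0,0,0,0,0],[0,0,0,0,0,0]]]'|grep -E "pos|wrist";  python3 -m crank '[[[0,0,0.03,0,0,0],[0,0,0,0,0,0],[0,0,0,0,0,0]]]'|grep -E "pos|wrist"; python3 ftm.py
```

```text
tool_pos: [0.5499, -0.0336, 0.0693]
wrist_force: [0.1, -0.3, -2.8]
tool_pos: [0.5499, -0.0335, 0.0684]
wrist_force: [-0.6, 0.7, -1.2]
37.225 [ 0.5499 -0.0336  0.0684] [-0.478  0.101  0.324  0.007 -0.082  0.016] [0.111 0.163 0.17  0.012 0.01  0.011]
```

```bash
python3 -m crank '[[[0,0,0,0,0,0],[0,0,0,0,0,0],[0,0,0,0,0,0]]]' 24|grep -E "wrist|grip|pos"
python3 - <<'E'
from fit import *
save("wrist","w11")
for d in manip.silhouettes("wrist","weight")[:2]: print(np.round(d["extent"],1),round(d["p"],2))
d9=None
def stem(img,row):
    g=cv2.GaussianBlur(cv2.imread(img,0),(0,0),.8)[row].astype(float);d=np.diff(g[270:370]);return (270+np.argsort(-abs(d))[:6]).tolist()
for r in(290,300,310,320):print(r,stem("pics/w9.png",r),stem("pics/w11.png",r))
a=cv2.imread("pics/w9.png",0);b=cv2.imread("pics/w11.png",0)
print(a[225:336:4,318].tolist());print(b[225:336:4,318].tolist())
E
```

```text
tool_pos: [0.55, -0.0336, 0.0684]
wrist_force: [-0.4, 0.6, 0.3]
gripper_width: 0.024
gripper_force: 0.0
[268.4 252.2 371.4 333.8] 0.63
[  1.4 451.2  16.7 462.3] 0.47
290 [290, 343, 344, 289, 291, 337] [342, 291, 290, 343, 285, 348]
300 [288, 345, 344, 289, 295, 338] [342, 291, 350, 283, 292, 343]
310 [287, 272, 361, 346, 360, 273] [291, 342, 292, 281, 352, 341]
320 [285, 348, 347, 286, 340, 293] [342, 343, 291, 279, 354, 290]
[30, 25, 74, 124, 168, 169, 169, 171, 168, 169, 169, 140, 102, 102, 104, 107, 107, 102, 106, 107, 105, 108, 143, 165, 165, 163, 163, 122]
[141, 139, 139, 140, 136, 224, 227, 221, 221, 219, 221, 190, 142, 140, 140, 144, 142, 144, 143, 144, 145, 143, 175, 220, 213, 215, 214, 162]
```

After release the stem's edges and ends have not moved in the picture, so the weight stands level. I'll open wider and withdraw straight up.

```bash
python3 -m crank '[[[0,0,0,0,0,0],[0,0,0,0,0,0]]]' 40|grep -E "wrist|grip"; python3 -m crank '[[[0,0,-0.3,0,0,0],[0,0,-0.6,0,0,0],[0,0,-1,0,0,0],[0,0,-1,0,0,0],[0,0,-1,0,0,0]]]'|grep -E "wrist|pos";python3 -m crank '[[[0,0,-0.5,0,0,0],[-1,0,0,0,0,0],[-1,0,0,0,0,0],[-0.6,0,0,0,0,0],[0,0,0,0,0,0]]]'|grep -E "wrist|pos"; python3 -m crank '[[[0,0,0,0,0,0],[0,0,0,0,0,0]]]'|grep -E "t:|pos"
python3 - <<'E'
from fit import *
im=save("wrist","w12");b=np.array([.5530,-.0345,0])
for d in manip.silhouettes("wrist","weight"):
    e=np.array(d["extent"]);p=d["pixels"];print(e.round(1),round(d["p"],2),im[p].mean(0).round())
for z,n in((.054,"disc underside"),(.106,"stem top"),(.052,"rim"),(.1,"casing")): print(n,proj("wrist",[*b[:2],z]).round(1))
for d in manip.spot_point("wrist","weight")[:2]: print(d["uv"],onz("wrist",d["uv"],.053).round(4))
for d in manip.spot_point("wrist","dish")[:3]: print(d["uv"],onz("wrist",d["uv"],.041).round(4))
h=s["tool_pos"][2]
for z,r in((.1045,.010),(.0605,.026)):
    c=M.T@(b-s["tool_pos"]);x=fit("pics/w12.png",h-z,r,range(0,360,6),c[:2]);print((s["tool_pos"]+M@np.array([*x,h-z])).round(4))
E
```

```text
wrist_force: [-0.9, -0.2, 0.2]
gripper_width: 0.0384
gripper_force: 0.0
tool_pos: [0.5501, -0.0336, 0.1879]
wrist_force: [0.7, 0.2, -0.2]
tool_pos: [0.4755, -0.0065, 0.2006]
wrist_force: [0.3, 0.6, 1.2]
t: 39.5
tool_pos: [0.4774, -0.0071, 0.2004]
[286.2  96.  349.9 155.5] 0.73 [242. 239. 243.]
[ 74.3 211.6 125.3 255.4] 0.63 [222.  55.  54.]
disc underside [317.4 124.3]
stem top [317.5 125. ]
rim [317.4 124.3]
casing [317.5 124.9]
[317.2, 125.1] [ 0.5523 -0.034   0.053 ]
[105.6, 232.3] [0.5374 0.1881 0.053 ]
[540.7, 36.7] [ 0.5736 -0.2669  0.041 ]
[563.7, 212.0] [ 0.3976 -0.2477  0.041 ]
0.09589118968765585 free [80.39  1.49  7.81] fixed [79.57 -0.28] res 1.83
[ 0.5522 -0.0342  0.1045]
0.13989118968765585 free [80.69 -0.29 27.77] fixed [80.43 -0.31] res 1.71
[ 0.5531 -0.0345  0.0605]
```

```bash
python3 -c "
from bench import manip
print(manip.sign_off())"
```

```text
the job is handed in; nothing more can be done
None
```

I handed the job in at about 39.5 s: by my measurements the dish rests level on the pile with the weight upright on its rim, both about 4 mm off the carrier's axis and released, but no pass/fail verdict came back, and I viewed 12 pictures where 10 were allowed.

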